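Lay and clamp the next row of an hardwood pot stand

ROBOT

A 7-joint arm with a two-finger parallel gripper is mounted at the origin on a cart in front of the work surface, level with it; the furniture and walls round the work are solid. World frame = base frame: x ahead of the robot, y to its left, z up, the work surface at z = 0. Lengths are in mm, angles in rad, forces in N, time in s.
With the tool pointing down it reaches from about 400 to 875 mm from the base axis. Payload 4.4 kg.
Tool frame: the origin (TCP) lies at the very end of the fingers, on their centre line; the grasp point (between the pads) lies 19 mm behind it; z points along the fingers, y is the direction in which the jaws open and shut (so a half turn about z gives the same grasp; the last joint's range is limited). The gripper opens to 85 mm and grips with 20 to 120 N. Pads are 22 mm wide; open, the fingers measure 114 mm over their backs; the gripper's body (76 mm by 85 mm) begins 54 mm behind the grasp point. The pads swing forward as they close: fully open they stand 13 mm farther back than shut.
Start: joints at [-1.372, 0.628, 0.038, 1.517, -0.027, 0.996, -0.02], TCP at [170.091, 627.365, 231.313] pointing down, gripper open.
Joint ranges: [-3.06, 3.06], [-0.37, 2.12], [-1.25, 1.32], [0.18, 2.47], [-1.1, 4.24], [0.23, 1.98], [-2.94, 2.94]. Speed limits (rad/s): [2.57, 2.57, 3.14, 3.14, 3.14, 3.14, 3.14].

INTERFACE

Orientations are given as [roll, pitch, yaw] about the fixed x, y, z axes, in that order (R = Rz(yaw) Ry(pitch) Rx(roll)).
In Python, from cell import ctrl gives the robot as it stands.
- The arm moves only by the shell command python3 -m crank 'ROWS' [OPENING]. ROWS is JSON, a list that holds one entry, the list of rows, each a list of 6 numbers: the shift along the tool's x, y, z in units of 30 mm (1.0 is 30 mm), then the turn, a rotation vector about the tool's x, y, z in units of 6 degrees (1.0 is 6 degrees). In form: [[[tx, ty, tz, rx, ry, rz], ...]]. A call has 1 to 12 rows; each row shifts and turns the pose as measured when the row begins, along the tool's axes as they then stand; what a row does not reach is not made up. A row lasts 1/12 s, in which the tool goes at most 41.7 mm and 7.16 degrees, less where a joint would pass 70% of its speed; a pose out of reach is approached as far as the arm can. A call is refused whole if a number of a shift passes 1 or a number of a turn 1, either way. A call with a gripper value outside its range is refused whole. OPENING is the gripper command: -1 is fully open, 1 is shut, values between are in proportion, set as the call begins (- or left out, the last holds). The fingers move at their own pace and stop on an object; the grip force is fixed at half the most. Time passes only in rows, so rows that do not move let the fingers close. It gives the time, the measured TCP pose, the force and the opening at its end, in the units of the state.
- ctrl.read_state(): the state, without advancing time (a new reading comes with each control period).
- ctrl.get_image(name): name is "scene" or "top" or "wrist"; returns a dict with "color" (480x640x3 uint8, red, green, blue), "depth" (480x640 float32, mm along the optical axis (not along the pixel's ray), 0 where there is no reading), "camera_matrix" (3x3 intrinsics, pixels), "R" (3x3) and "t" (3): a world point X has camera coordinates R X + t. Camera axes: x right, y down, z forward; pixel columns grow to the right and rows downward; lengths in mm; the calibration is good to about 2 mm. A picture is of the moment at which its call begins.
- ctrl.finish_job(): hands the job in, once; it reports no verdict.
Trained networks look in a picture, given as the dict that the camera call returned (one of the last four; its "shot" number tells which), for a name from the list of things; names that differ only in an ending like _2 or _b are one class to them, and where a whole thing is asked for, a point or a joint stands for the part that bears it (a point fixed in the world has none). Each returns a list of dicts, best first, with "conf" (0 to 1); they miss things now and then, are a little off and sometimes report something else, mostly with a low value. They report only what shows in the picture. A call takes as long as a camera call.
- ctrl.search_frame(query, picture): "extent" ([centre column, centre row, width, height] in pixels, round what is visible of it).
The state is a dict: "clock": time; "qpos": joint angles; "qd": joint speeds; "tau": joint torques, N m; "eef_pos": TCP position; "tool_rot": TCP orientation; "force": force on the tool from outside, world axes, zero at the start; "torque": the same for the moment, N m; "width": finger opening in mm.
Only numpy, scipy, OpenCV 4.12 (cv2) and the standard library are available. Lean on these libraries where they do the work, as an engineer would, in place of code of your own. Each camera call takes 0.05 s, during which the arm holds its last target. There are 200 camera calls.

TASK

Add the next row to the half-glued hardwood pot stand on the gluing board: lay the two long blocks end to end, flat between the side rails and across the front of the stand, so that their joint falls at the middle of the long block in the row before. Then pump the clamp's trigger until its pressure plate has pushed the whole row home against stand and fence and its two spring plungers are pressed in about halfway; never drive them nearly all the way in, which crushes the edge. Finish still squeezing the trigger, holding the row under pressure while the glue takes, and leave the two short blocks, the tape and the pen where they are.

Things in the scene. Friction and masses are not known exactly. Their poses are not given: they have to be found in the camera images.
- press: Gluing board fixed on the worktop: plywood 320 x 188 mm, with a pistol-grip ratchet clamp screwed to one end. Origin: on the worktop under it (board x -165 to 155 mm). +x runs from the clamp to the fence, y across. Black clamp head at x -159 to -95 mm, y +-18 mm, up to z 71 mm; its toothed rod sticks out behind to x -255 mm, z 40 mm.
- press_top (a point): Point straight above the origin of press on the board's flat top, 18 mm above the worktop. Two aluminium rails along x, 14 mm higher than this top, bound a channel for the work: 161 mm wide (y +-80 mm) on the clamp's side, drawing in between x = 18 and 36 mm to 151 mm at the stand, so that blocks pushed forward are led together.
- fence: Fixed wooden stop bar across the far (+x) end of the channel, 18 x 150 x 28 mm, with thumbscrews over the rails; set a little differently each time. Origin: centre of its underside, on the board top; x as the press. The face towards the clamp is at x = -9 mm.
- stand: Half-glued hardwood pot stand, one loose piece 72 (x) x 144 (y) x 24 mm, 180 g, flat in the channel within 5 mm of the fence; slides when pushed. Origin: centre of its underside; axes as the press. Two rows 36 mm deep: far one long+long, near one short+long+short. The new row goes against its near face (x = -36 mm): block centres at x = -54 mm, y = +36 and -36 mm.
- long_1: Hardwood block 72 (x) x 36 (y) x 24 (z) mm, about 45 g, lying flat on the worktop left of the board. Origin: centre of its underside. The two long blocks are alike; either may go on either side.
- long_2: The other long hardwood block, the same.
- short_1: Short hardwood block 36 x 36 x 24 mm, kept for a later row; stays where it is. Origin: centre of its underside.
- short_2: The other short hardwood block, the same; stays where it is.
- rod (a joint): Advance of the toothed rod that carries the pressure plate towards the fence (m), 0 at the start, at most 0.098. Each full squeeze and full release of the trigger advances it one 7 mm tooth (about 8 mm while squeezed, up to 1.5 mm back on release). A pawl holds it against going back.
- plate (a joint): How far the pressure plate's two spring plungers are pushed into their cups (m): 0 free, 0.020 fully in; 1.5 N per mm together. Their brass shanks show 20 mm between plate and cups when free, less as the plate is pressed. Wanted at the end: about 0.010.
- plate_face (a point): Middle of the rubber face of the pressure plate (140 mm wide, 24 mm high, 1.5 mm clear of the board top), which looks to +x of the press. It starts 86 to 105 mm from the stand's near face: room for a 36 mm block with a finger on either side.
- trigger (a joint): Squeeze of the grey trigger (rad): 0 released, 0.40 at its stop. It hinges at its foot, 63 mm above the worktop; squeezing tips its upper part towards the handle (-x of the press); a spring brings it back. At trigger_front it takes about 5 to 10 N in free travel, 15 to 20 N with the plungers half in.
- trigger_front (a point): Where a finger pushes the trigger: on its front (+x) face, on its bulge, 46 mm above its hinge. The lever is 20 mm wide, 12 mm thick there, rises 58 mm above the hinge and moves 18 mm towards the handle here in a full squeeze.
- handle_back (a point): Back (-x) face of the fixed black handle, 108 mm above the worktop; the handle is 18 mm thick, 26 mm wide (y), its top 136 mm above the worktop. To trigger_front: 52 mm released, 34 mm squeezed, so fingers from above take both. The handle does not give: keep the grip centre 14 to 16 mm ahead (+x) of this point so that the front finger can go the whole way.
- tape: Roll of masking tape, 104 mm across, 25 mm high, behind the board; stays where it is. Origin: centre of its underside.
- pencil: Black pen, 145 mm long, behind the board; stays where it is. Origin: its middle.

How it is judged:
By the outcome, as a careful person would: the job done as asked, in the order asked, and still so for the second after the job is handed in, while the arm keeps its last pose, push and grip.
It also fails if it takes over 72 s, if anything falls off the work surface, if the arm or the gripper's body presses on something with over 40 N, if the wrist force passes 120 N, or if a joint passes its speed limit or range.

## Working session

There is one attempt and no reset: what is moved stays moved. The work goes in short steps, Python scripts to look and compute and a shell command to move; the robot and the scene stay as the last step left them, time stands still between calls to the robot, and variables do not carry over. Pictures are saved under pics/ and viewed, about 8 in all and at most 12, crops included, and the job is handed in when it is done.

```bash
ls; mkdir -p pics
cat > h.py <<'E'
import numpy as np, cv2
from cell import ctrl
from scipy.spatial.transform import Rotation as Ro
def pts(p):
    d=p["depth"];K=p["camera_matrix"];v,u=np.mgrid[:480,:640]
    c=np.stack([(u-K[0,2])*d/K[0,0],(v-K[1,2])*d/K[1,1],d],-1)
    w=(c-np.array(p["t"]))@np.array(p["R"]); w[d==0]=np.nan
    return w
def save(p,n): cv2.imwrite("pics/"+n+".png",cv2.cvtColor(p["color"],cv2.COLOR_RGB2BGR))
E
python3 - <<'E'
from h import *
s=ctrl.read_state();print(s)
for n in("top","scene"):
    p=ctrl.get_image(n);save(p,n+"0");w=pts(p)
    np.savez("/tmp/"+n+"0.npz",w=w,**{k:np.array(p[k]) for k in("color","depth","camera_matrix","R","t")})
    print(n,p["R"],p["t"],p["camera_matrix"])
    for q in("press","long_1","short_1","stand","fence","trigger","plate","handle_back","tape"):
        for r in ctrl.search_frame(q,p)[:4]:
            e=r["extent"];u,v=int(e[0]),int(e[1]);print(q,round(r["conf"],2),np.round(e),np.round(w[v,u]))
E
```

```text
pics
{'clock': 0.0, 'qpos': array([-1.37175792,  0.62935034,  0.03838827,  1.51836062, -0.02702211,
        0.996282  , -0.01997343]), 'qd': array([-0.00229882, -0.00128091,  0.00038003, -0.0011481 ,  0.00034709,
        0.00175742, -0.00176935]), 'tau': array([ 7.39585848e-04, -5.63405156e+01,  1.22640911e+00, -1.93440181e+01,
        1.10477814e-02,  1.06668868e-02, -9.02143086e-06]), 'eef_pos': array([169.91335888, 626.75986348, 230.38771513]), 'tool_rot': array([-3.13970806e+00, -2.52643882e-05,  2.87681236e+00]), 'force': array([-0.15420829,  0.09259311,  0.04018755]), 'torque': array([ 0.02891775,  0.02276367, -0.00883777]), 'width': 85.2867727832244}
top [[ 0.1888571  -0.9819709   0.00813284]
 [-0.943524   -0.18374604 -0.27568072]
 [ 0.27220482  0.04439073 -0.96121485]] [ -82.59240446  596.9184082  1290.53530577] [[581.12358423   0.         316.99495555]
 [  0.         581.12358423 240.65620327]
 [  0.           0.           1.        ]]
press 0.95 [375. 295. 171. 102.] [ 513. -128.   18.]
long_1 0.7 [195. 239.  32.  14.] [564. 331.  28.]
long_1 0.6 [183. 286.  32.  26.] [448.
[... 940 characters left out ...]
1.  33.] [430. 343.  24.]
long_1 0.7 [222. 363.  50.  37.] [429. 344.  21.]
long_1 0.58 [191. 321.  45.  37.] [551. 335.  22.]
short_1 0.83 [256. 294.  31.  24.] [545. 205.  25.]
short_1 0.8 [293. 325.  31.  27.] [429. 207.  23.]
short_1 0.17 [350. 260.  70.  40.] [498.   6.  41.]
stand 0.89 [350. 259.  69.  47.] [503.   3.  40.]
stand 0.75 [331. 230.  50.  11.] [ 679. -105.    1.]
fence 0.69 [329. 267.  60.  46.] [507.  57.  41.]
trigger 0.53 [415. 213.  10.  25.] [ 496. -190.   90.]
plate 0.78 [398. 242.  48.  34.] [ 490. -133.   37.]
plate 0.49 [192. 323.  43.  37.] [546. 335.  23.]
handle_back 0.74 [378. 245. 162. 118.] [ 532. -113.   19.]
tape 0.59 [252. 246.  50.  36.] [738.  88.  -0.]
```

Run:
```python
import cv2
a=cv2.imread("pics/top0.png")[170:370,155:475];cv2.imwrite("pics/t0c.png",cv2.resize(a,None,fx=2.5,fy=2.5,interpolation=2))
```

```text
(no output)
```

View pics/t0c.png

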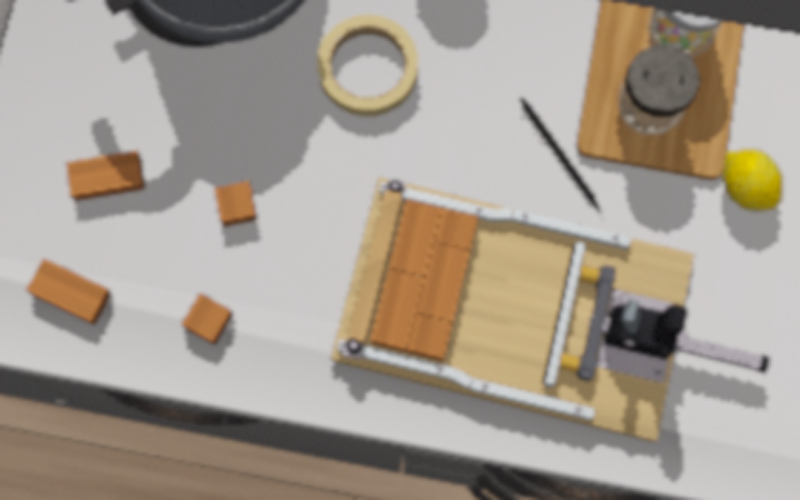

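View pics/scene0.png

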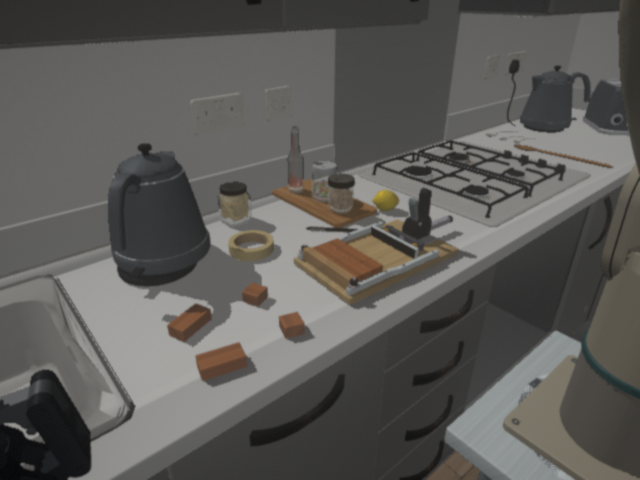

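Run:
```python
import numpy as np,cv2
for n in("top0","scene0"):
    d=np.load(f"/tmp/{n}.npz");w=d["w"];hsv=cv2.cvtColor(d["color"],cv2.COLOR_RGB2HSV)
    x,y,z=w[...,0],w[...,1],w[...,2]
    def rect(m,name):
        m=m.astype(np.uint8);k,l,st,c=cv2.connectedComponentsWithStats(m)
        for i in range(1,k):
            if st[i,4]<60: continue
            p=w[l==i];r=cv2.minAreaRect(p[:,:2].astype(np.float32))
            print(n,name,st[i,4],"c",np.round(r[0],1),"sz",np.round(r[1],1),"ang",round(r[2],1),"z",np.round(np.median(p[:,2]),1),"pix",np.round(c[i]))
    area=(x>350)&(x<660)&(y>-340)&(y<110)
    rect(area&(z>10),"boardall")
    rect(area&(z>27)&(z<37)&(hsv[...,1]<60),"rail")
    org=(hsv[...,0]<16)&(hsv[...,1]>130)
    rect(org&(z>15)&(x>350)&(x<650)&(y>100),"blk")
    rect(org&(z>36)&(z<50)&area,"stand")
    # Plate: low sat, z 35..48
    rect(area&(z>36)&(z<50)&(hsv[...,1]<60),"plate")
    rect(area&(z>80),"clamptop")
```

```text
top0 boardall 7189 c [632.1  79.6] sz [42.1 70.1] ang 11.8 z 724.1 pix [292.  72.]
top0 boardall 53246 c [ 626.4 -147.2] sz [385.5  43.8] ang 89.9 z 769.4 pix [474.  84.]
top0 boardall 10393 c [ 511.5 -132.8] sz [405.  190.4] ang 86.7 z 24.3 pix [362. 293.]
top0 boardall 101 c [ 654.6 -303.3] sz [10.8 46.3] ang 0.8 z 39.7 pix [455. 250.]
top0 rail 359 c [597.8 -75.5] sz [228.1  15.7] ang 88.4 z 33.0 pix [361. 256.]
top0 rail 402 c [432.2 -67.2] sz [226.5  16.3] ang 86.0 z 32.6 pix [344. 322.]
top0 blk 371 c [565.  327.6] sz [33.9 68.6] ang 19.7 z 24.9 pix [197. 240.]
top0 blk 174 c [562.  194.9] sz [35.2 30.7] ang 22.6 z 24.9 pix [249. 251.]
top0 blk 377 c [444.  334.7] sz [68.7 32.5] ang 75.6 z 25.1 pix [182. 286.]
top0 blk 185 c [443.5 196.6] sz [33.4 32.8] ang 69.7 z 25.0 pix [237. 297.]
top0 stand 1703 c [517.7  -0.7] sz [ 72.1 141.8] ang 87.0 z 43.4 pix [324. 282.]
top0 plate 233 c [ 511.4 -139.1] sz [ 12.1 140.7] ang 86.6 z 44.8 pix [380. 295.]
top0 plate 235 c [ 508.1 -172.8] sz [ 16.7 110.5] ang 86.8 z 42.0 pix [394. 299.]
top0 plate 171 c [ 501.5 -291.3] sz [87.2 15.5] ang 8
[... 831 characters left out ...]
4 75.6] ang 87.7 z 33.0 pix [401. 236.]
scene0 rail 448 c [431.2 -56.1] sz [249.4  20.1] ang 86.0 z 30.6 pix [391. 270.]
scene0 blk 184 c [554.2 336.7] sz [21.7 52.4] ang 22.0 z 22.9 pix [188. 321.]
scene0 blk 295 c [437.5 340.1] sz [65.9 22.4] ang 74.9 z 22.9 pix [218. 359.]
scene0 stand 1060 c [513.    1.1] sz [ 69.6 136.7] ang 87.5 z 40.8 pix [349. 258.]
scene0 plate 354 c [ 521.5 -233.4] sz [102.8 181.9] ang 15.3 z 39.0 pix [416. 230.]
scene0 plate 241 c [ 507.7 -138.6] sz [ 15.8 139.6] ang 86.8 z 41.1 pix [395. 238.]
scene0 clamptop 4224 c [ 642.6 -114.9] sz [ 22.7 449.6] ang 0.2 z 487.0 pix [333.  12.]
scene0 clamptop 430 c [ 502.8 -209.6] sz [29.2 52.9] ang 2.8 z 106.8 pix [421. 202.]
```

```bash
cat >> h.py <<'E'
def plan(xyz,yawdeg,R=None,p=None):
    s=ctrl.read_state();R0=Ro.from_euler("xyz",s["tool_rot"]);Rt=Ro.from_euler("xyz",[np.pi,0,np.radians(yawdeg)])
    d=np.array(xyz)-s["eef_pos"]
    print("clk %.2f pos"%s["clock"],np.round(s["eef_pos"],1),"F",np.round(s["force"],1),"w %.1f"%s["width"],"q7 %.2f"%s["qpos"][6])
    print(" turn units now->target",np.round((R0.inv()*Rt).as_rotvec(degrees=True)/6,2))
    print(" shift units before turn",np.round(R0.inv().apply(d)/30,3)," after turn",np.round(Rt.inv().apply(d)/30,3))
def blocks(p,zlo=15,zhi=60,xr=(350,650),yr=(100,450),sc=None):
    w=pts(p);hsv=cv2.cvtColor(p["color"],cv2.COLOR_RGB2HSV);x,y,z=np.moveaxis(w,-1,0)
    m=((hsv[...,0]<16)&(hsv[...,1]>130)&(z>zlo)&(z<zhi)&(x>xr[0])&(x<xr[1])&(y>yr[0])&(y<yr[1])).astype(np.uint8)
    k,l,st,c=cv2.connectedComponentsWithStats(m)
    for i in range(1,k):
        if st[i,4]<100: continue
        q=w[l==i];zm=np.median(q[:,2]);q=q[abs(q[:,2]-zm)<3];r=cv2.minAreaRect(q[:,:2].astype(np.float32))
        print("blk",st[i,4],"c",np.round(r[0],1),"sz",np.round(r[1],1),"ang",round(r[2],1),"z",np.round(zm,1),"pix",np.round(c[i]))
E
python3 - <<'E'
from h import *
plan([562.7,328.5,150],109.7)
d=np.load("/tmp/top0.npz");w=d["w"];m=(w[...,2]>40)&(w[...,2]<350)&(abs(w[...,0]-563)<230)&(w[...,1]>150)&(w[...,1]<480)
q=w[m];r=np.hypot(q[:,0]-563,q[:,1]-328);o=np.argsort(r)[:400:80];print(np.round(q[o]),r[o])
E
```

```text
clk 1.00 pos [170.1 627.4 231.3] F [ 0.1 -0.2  0.8] w 85.3 q7 -0.02
 turn units now->target [-0.   -0.    9.19]
 shift units before turn [-15.238  -6.19    2.71 ]  after turn [-13.791   8.963   2.711]
[[705. 375. 121.]
 [715. 366. 184.]
 [722. 359. 204.]
 [726. 359.  41.]
 [720. 389. 150.]] [149.32570661 156.2932207  161.79359402 165.93157803 168.82572081]
```

```bash
R='[-0.95,-0.387,0.17,0,0,0]'; python3 -m crank '[[[-0.95,-0.387,0.17,0,0,0],[-0.95,-0.387,0.17,0,0,0],[-0.95,-0.387,0.17,0,0,0],[-0.95,-0.387,0.17,0,0,0],[-0.95,-0.387,0.17,0,0,0],[-0.95,-0.387,0.17,0,0,0],[-0.95,-0.387,0.17,0,0,0],[-0.95,-0.387,0.17,0,0,0],[-0.95,-0.387,0.17,0,0,0],[-0.95,-0.387,0.17,0,0,0],[-0.95,-0.387,0.17,0,0,0],[-0.95,-0.387,0.17,0,0,0]]]' -1
python3 -m crank '[[[0,0,0,0,0,1],[0,0,0,0,0,1],[0,0,0,0,0,1],[0,0,0,0,0,1],[0,0,0,0,0,1],[0,0,0,0,0,1],[0,0,0,0,0,1],[0,0,0,0,0,1],[0,0,0,0,0,1]]]'
python3 -c "
from h import *
plan([562.7,328.5,150],109.7)"
```

```text
clock: 2.0
eef_pos: [467.6, 406.4, 166.7]
tool_rot: [3.132, -0.006, 2.897]
force: [0.2, 0.5, -0.2]
width: 85.6
clock: 2.75
eef_pos: [479.9, 394.1, 165.6]
tool_rot: [3.138, -0.005, 1.89]
force: [0.4, 0.3, 0.5]
width: 85.0
clk 2.75 pos [479.9 394.1 165.6] F [0.4 0.3 0.5] w 85.0 q7 -0.18
 turn units now->target [ 0.03 -0.05 -0.23]
 shift units before turn [-2.947  1.93   0.509]  after turn [-2.99   1.859  0.518]
```

```bash
python3 -m crank '[[[-0.98,0.63,0.17,0,0,-0.2],[-0.98,0.63,0.17,0,0,0],[-0.98,0.63,0.17,0,0,0],[0,0,0,0,0,0],[0,0,0,0,0,0]]]'
python3 -c "
from h import *
p=ctrl.get_image('wrist');save(p,'w1');blocks(p)
plan([562.7,328.5,150],109.7)"
```

```text
clock: 3.17
eef_pos: [562.8, 332.6, 149.0]
tool_rot: [3.138, -0.007, 1.916]
force: [0.1, 1.5, 0.7]
width: 85.1
blk 5271 c [446.7 338.7] sz [71.9 35.7] ang 75.8 z 24.6 pix [168. 164.]
blk 4254 c [566.5 332.4] sz [34.7 71.9] ang 21.0 z 24.5 pix [320. 225.]
blk 1887 c [445.8 201.3] sz [36.6 34.9] ang 72.3 z 24.6 pix [130. 321.]
blk 1685 c [562.8 199.8] sz [35.7 36.9] ang 25.6 z 24.5 pix [264. 362.]
clk 3.22 pos [563.6 331.1 149.1] F [ 1.5 -1.2  0.5] w 85.3 q7 -0.01
 turn units now->target [ 0.05 -0.05  0.01]
 shift units before turn [-0.071 -0.058 -0.031]  after turn [-0.071 -0.058 -0.031]
```

View pics/w1.png

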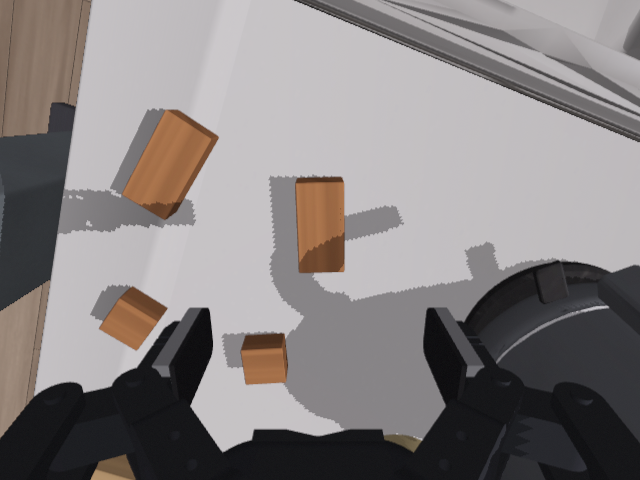

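```bash
python3 -m crank '[[[0.0,0.06,0.8,0,0,-0.1],[0,0,0.9,0,0,0],[0,0,0.9,0,0,0],[0,0,0.9,0,0,0],[0,0,0.7,0,0,0],[0,0,0.3,0,0,0],[0,0,0.15,0,0,0],[0,0,0,0,0,0]]]'
python3 -c "
from h import *
plan([565.5,331,3],110.5)"
```

```text
clock: 3.88
eef_pos: [564.2, 340.8, 8.2]
tool_rot: [3.13, -0.01, 1.934]
force: [-0.4, -0.4, 0.5]
width: 85.4
clk 3.88 pos [564.2 340.8   8.2] F [-0.4 -0.4  0.5] w 85.4 q7 0.04
 turn units now->target [ 0.11 -0.1   0.05]
 shift units before turn [-0.324 -0.079  0.17 ]  after turn [-0.322 -0.075  0.174]
```

```bash
python3 -m crank '[[[-0.32,0,0.0,0.1,-0.1,0],[-0.05,0,0.12,0,0,0],[0,0,0,0,0,0]]]'
python3 -c "
from h import *
plan([565.5,331,3],110.5)"
```

```text
clock: 4.13
eef_pos: [569.7, 331.4, 7.5]
tool_rot: [3.137, 0.0, 1.935]
force: [-0.8, -0.4, 0.5]
width: 85.4
clk 4.13 pos [569.7 331.4   7.5] F [-0.8 -0.4  0.5] w 85.4 q7 0.04
 turn units now->target [0.04 0.   0.06]
 shift units before turn [ 0.038 -0.138  0.149]  after turn [ 0.037 -0.137  0.15 ]
```

```bash
python3 -m crank '[[[0.03,-0.12,0.16,0,0,0],[0,0,0,0,0,0],[0,0,0.05,0,0,0]]]'
python3 -m crank '[[[0,0,0,0,0,0],[0,0,0,0,0,0],[0,0,0,0,0,0],[0,0,0,0,0,0],[0,0,0,0,0,0]]]' 1
python3 -c "
from h import *
plan([565.5,331,3],110.5)"
```

```text
clock: 4.38
eef_pos: [568.2, 331.2, 3.6]
tool_rot: [3.132, -0.0, 1.934]
force: [1.1, 0.7, -0.3]
width: 85.3
clock: 4.8
eef_pos: [568.6, 331.8, 4.5]
tool_rot: [3.13, -0.001, 1.934]
force: [0.1, 0.4, -0.2]
width: 34.7
clk 4.80 pos [568.6 331.8   4.5] F [ 0.1  0.4 -0.2] w 34.7 q7 0.05
 turn units now->target [ 0.11 -0.01  0.05]
 shift units before turn [ 0.013 -0.106  0.049]  after turn [ 0.012 -0.105  0.05 ]
```

```bash
python3 -m crank '[[[0,0,-0.6,0.05,0,0],[0,0,-0.9,0,0,0],[0,0,-0.9,0,0,0],[0,0,-0.9,0,0,1],[0,0,-0.9,0,0,1],[0,0,0,0,0,1],[0,0,0,0,0,1],[0,0,0,0,0,1],[0,0,0,0,0,1],[0,0,0,0,0,1],[0,0,0,0,0,1],[0,0,0,0,0,1]]]'
python3 -m crank '[[[0,0,0,0,0,1],[0,0,0,0,0,1],[0,0,0,0,0,1],[0,0,0,0,0,1],[0,0,0,0,0,1],[0,0,0,0,0,1],[0,0,0,0,0,1],[0,0,0,0,0,1],[0,0,0,0,0,1],[0,0,0,0,0,1]]]'
python3 -c "
from h import *
plan([548.6,-86.2,120],-3.2)"
```

```text
clock: 5.8
eef_pos: [566.6, 331.5, 136.3]
tool_rot: [-3.14, -0.005, 0.949]
force: [0.2, 0.7, -0.3]
width: 34.8
clock: 6.63
eef_pos: [563.7, 333.2, 134.5]
tool_rot: [-3.136, 0.004, -0.15]
force: [-0.3, -0.6, -0.1]
width: 34.9
clk 6.63 pos [563.7 333.2 134.5] F [-0.3 -0.6 -0.1] w 34.9 q7 -1.65
 turn units now->target [-0.05  0.03 -0.9 ]
 shift units before turn [ 1.597 13.9    0.402]  after turn [ 0.277 13.986  0.483]
```

```bash
python3 -m crank '[[[0,0,0,0,0,-0.9],[0.02,0.99,0.04,0,0,0],[0.02,0.99,0.04,0,0,0],[0.02,0.99,0.04,0,0,0],[0.02,0.99,0.04,0,0,0],[0.02,0.99,0.04,0,0,0],[0.02,0.99,0.04,0,0,0],[0.02,0.99,0.04,0,0,0],[0.02,0.99,0.04,0,0,0],[0.02,0.99,0.04,0,0,0],[0.02,0.99,0.04,0,0,0],[0.02,0.99,0.04,0,0,0]]]'
python3 -c "
from h import *
plan([548.6,-86.2,120],-3.2)"
```

```text
clock: 7.63
eef_pos: [551.6, 8.4, 114.0]
tool_rot: [-3.13, 0.006, -0.032]
force: [0.2, -0.0, 0.2]
width: 34.9
clk 7.63 pos [551.6   8.4 114. ] F [ 0.2 -0.   0.2] w 34.9 q7 -0.95
 turn units now->target [-0.11  0.06  0.22]
 shift units before turn [ 1.000e-03  3.151e+00 -2.360e-01]  after turn [ 0.076  3.153 -0.199]
```

```bash
python3 -m crank '[[[0,0.9,-0.1,-0.1,0.06,0.22],[0,0.9,-0.1,0,0,0],[0,0.8,0,0,0,0],[0,0.1,0,0,0,0],[0,0,0,0,0,0],[0,0,0,0,0,0]]]'
python3 - <<'E'
from h import *
plan([548.6,-86.2,120],-3.2)
for n in("wrist","top"):
    p=ctrl.get_image(n);save(p,n+"2");blocks(p,15,100,(350,650),(-160,60))
plan([548.6,-86.2,120],-3.2)
a=cv2.imread("pics/wrist2.png");b=cv2.resize(cv2.imread("pics/top2.png")[220:360,260:460],None,fx=2,fy=2)
cv2.imwrite("pics/c2.png",np.hstack([cv2.resize(a,(400,300)),cv2.resize(b,(400,300))]))
E
```

```text
clock: 8.13
eef_pos: [546.0, -85.6, 120.5]
tool_rot: [3.138, -0.002, -0.068]
force: [0.7, 0.3, 0.9]
width: 34.8
clk 8.13 pos [546.  -85.6 120.5] F [0.7 0.3 0.9] w 34.8 q7 -0.84
 turn units now->target [ 0.03 -0.02 -0.12]
 shift units before turn [0.088 0.015 0.015]  after turn [0.087 0.016 0.015]
blk 19356 c [5.282e+02 1.000e-01] sz [ 72.4 128.4] ang 86.9 z 42.4 pix [190. 260.]
blk 1386 c [510.1  -0.7] sz [ 71.1 125.5] ang 86.9 z 43.4 pix [324. 288.]
clk 8.23 pos [546.1 -84.1 120.2] F [-0.3  0.1 -0.5] w 34.9 q7 -0.84
 turn units now->target [ 0.03 -0.01 -0.1 ]
 shift units before turn [0.088 0.064 0.008]  after turn [0.087 0.065 0.008]
```

View pics/c2.png

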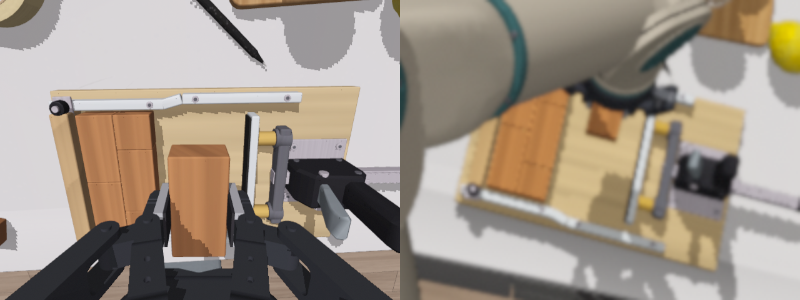

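```bash
cat >> h.py <<'E'
U=np.array([np.cos(np.radians(86.8)),np.sin(np.radians(86.8))]);V=np.array([-U[1],U[0]])
def ab(q): return np.stack([q[...,:2]@U,q[...,:2]@V],-1)
E
python3 - <<'E'
from h import *
p=ctrl.get_image("wrist");w=pts(p);hsv=cv2.cvtColor(p["color"],cv2.COLOR_RGB2HSV)
z=w[...,2];g=ab(w);org=(hsv[...,0]<16)&(hsv[...,1]>110)
def st(n,m):
    q=g[m];print(n,m.sum(),"z",np.round(np.median(z[m]),1),"U",np.round(np.percentile(q[:,0],[.5,50,99.5]),1),"V",np.round(np.percentile(q[:,1],[.5,50,99.5]),1))
print("tcp ab",ab(np.array(ctrl.read_state()["eef_pos"])), "yaw",ctrl.read_state()["tool_rot"])
st("stand",org&(z>38)&(z<47)); 
hb=org&(z>100)&(z<160);st("held",hb); r=cv2.minAreaRect(w[hb][:,:2].astype(np.float32));print(r)
pl=(hsv[...,1]<70)&(z>36)&(z<47)&(g[...,0]>-180)&(g[...,0]<-60)&(w[...,0]<620);st("plate",pl)
ra=(hsv[...,1]<60)&(z>29)&(z<36)&(g[...,0]>-120)&(g[...,0]<-80)&(w[...,0]<640)&(w[...,0]>560);st("rail far",ra)
ra=(hsv[...,1]<60)&(z>29)&(z<36)&(g[...,0]>-15)&(g[...,0]<40)&(w[...,0]<640)&(w[...,0]>560);st("rail far at stand",ra)
c=np.array([515.4,0.2]);print("stand est ab",ab(c))
E
```

```text
tcp ab [ -53.12205543 -549.99449555] yaw [ 3.13890551e+00 -1.23952387e-03 -6.55484505e-02]
stand 18267 z 42.4 U [-6.3 31.  64.9] V [-591.3 -541.5 -468.2]
held 16424 z 140.5 U [-68.9 -51.4 -33.8] V [-586.2 -558.9 -515.3]
((546.6923217773438, -75.29118347167969), (49.30828857421875, 73.1568832397461), 86.14018249511719)
plate 6368 z 41.3 U [-176.9 -135.3 -102.2] V [-588.  -535.4 -465.7]
rail far 1218 z 32.5 U [-119.7 -102.1  -80.1] V [-609.  -603.9 -567.9]
rail far at stand 1480 z 32.4 U [-14.7  12.9  39.7] V [-604.1 -599.5 -594.2]
stand est ab [  28.97009183 -514.58520556]
```

```bash
python3 -m crank '[[[0.2,0.05,0.3,0,0,-0.1],[0,0,0.8,0,0,0],[0,0,0.8,0,0,0],[0,0,0.4,0,0,0],[0,0,0,0,0,0]]]'
python3 -c "
from h import *
plan([552.5,-86.5,23],-3.2)"
```

```text
clock: 8.7
eef_pos: [556.4, -79.4, 47.2]
tool_rot: [-3.142, -0.005, -0.042]
force: [0.2, -0.5, -0.3]
width: 34.8
clk 8.70 pos [556.4 -79.4  47.2] F [ 0.2 -0.5 -0.3] w 34.8 q7 -0.74
 turn units now->target [-0.   -0.04  0.13]
 shift units before turn [-0.122  0.242  0.805]  after turn [-0.115  0.243  0.806]
```

```bash
python3 -m crank '[[[-0.12,0.24,0.1,0,0,0.1],[0,0,0.25,0,0,0],[0,0,0.2,0,0,0],[0,0,0,0,0,0]]]'
python3 -c "
from h import *
plan([552.5,-86.5,23],-3.2)"
```

```text
clock: 9.03
eef_pos: [553.1, -86.7, 29.8]
tool_rot: [3.141, -0.005, -0.052]
force: [-0.2, 1.5, -0.5]
width: 35.2
clk 9.03 pos [553.1 -86.7  29.8] F [-0.2  1.5 -0.5] w 35.2 q7 -0.71
 turn units now->target [ 0.   -0.05  0.04]
 shift units before turn [-0.022 -0.005  0.228]  after turn [-0.021 -0.005  0.228]
```

```bash
python3 -m crank '[[[0,0,0.18,0,-0.04,0],[0,0,0.05,0,0,0],[0,0,0,0,0,0]]]'
python3 -c "
from h import *
plan([552.5,-86.5,23],-3.2)"
```

```text
clock: 9.28
eef_pos: [554.0, -87.1, 23.3]
tool_rot: [3.141, -0.003, -0.052]
force: [0.1, -0.3, -0.8]
width: 35.1
clk 9.28 pos [554.  -87.1  23.3] F [ 0.1 -0.3 -0.8] w 35.1 q7 -0.71
 turn units now->target [ 0.   -0.03  0.04]
 shift units before turn [-0.052 -0.017  0.009]  after turn [-0.052 -0.017  0.01 ]
```

```bash
python3 -m crank '[[[-0.06,0,0.02,0,0,0],[0,0,0,0,0,0]]]'
python3 -m crank '[[[0,0,0,0,0,0],[0,0,0,0,0,0],[0,0,0,0,0,0],[0,0,-0.3,0,0,0],[0,0,-0.8,0,0,0],[0,0,-1,0,0,0],[0,0,-1,0,0,0],[0,0,-0.5,0,0,0],[0,0,0,0,0,0]]]' -0.365
python3 -c "
from h import *
plan([446.7,338.7,130],75.8)"
```

```text
clock: 9.45
eef_pos: [552.5, -87.0, 22.9]
tool_rot: [3.141, -0.004, -0.052]
force: [0.2, 1.0, -0.6]
width: 35.2
clock: 10.2
eef_pos: [551.1, -87.6, 138.0]
tool_rot: [3.141, -0.002, -0.054]
force: [1.0, -0.7, 0.1]
width: 58.3
clk 10.20 pos [551.1 -87.6 138. ] F [ 1.  -0.7  0.1] w 58.3 q7 -0.85
 turn units now->target [ 2.000e-02 -1.000e-02 -1.315e+01]
 shift units before turn [ -4.24  -14.001   0.25 ]  after turn [12.921 -6.86   0.267]
```

```bash
python3 -m crank '[[[-0.3,-0.98,0.02,0,0,0],[-0.3,-0.98,0.02,0,0,0],[-0.3,-0.98,0.02,0,0,0],[-0.3,-0.98,0.02,0,0,0],[-0.3,-0.98,0.02,0,0,0],[-0.3,-0.98,0.02,0,0,0],[-0.3,-0.98,0.02,0,0,0],[-0.3,-0.98,0.02,0,0,0],[-0.3,-0.98,0.02,0,0,0],[-0.3,-0.98,0.02,0,0,0],[-0.3,-0.98,0.02,0,0,0],[-0.3,-0.98,0.02,0,0,0]]]' -1
python3 -m crank '[[[-0.3,-0.98,0,0,0,0],[0,0,0,0,0,-1],[0,0,0,0,0,-1],[0,0,0,0,0,-1],[0,0,0,0,0,-1],[0,0,0,0,0,-1],[0,0,0,0,0,-1],[0,0,0,0,0,-1],[0,0,0,0,0,-1],[0,0,0,0,0,-1],[0,0,0,0,0,-1],[0,0,0,0,0,-1]]]'
python3 -c "
from h import *
plan([446.7,338.7,130],75.8)"
```

```text
clock: 11.2
eef_pos: [462.0, 275.7, 129.5]
tool_rot: [3.134, -0.009, -0.072]
force: [0.1, -0.5, -0.4]
width: 85.1
clock: 12.2
eef_pos: [444.1, 318.4, 122.9]
tool_rot: [3.139, 0.011, 1.154]
force: [-0.0, 0.4, -0.9]
width: 85.0
clk 12.20 pos [444.1 318.4 122.9] F [-0.   0.4 -0.9] w 85.0 q7 -0.63
 turn units now->target [ 0.01  0.1  -1.61]
 shift units before turn [ 0.651 -0.192 -0.244]  after turn [ 0.676 -0.08  -0.237]
```

```bash
python3 -m crank '[[[0,0,0,0,0.1,-0.8],[0.5,-0.1,0,0,0,-0.6],[0.15,0,0,0,0,0],[0,0,0,0,0,0],[0,0,0,0,0,0]]]'
python3 -c "
from h import *
p=ctrl.get_image('wrist');save(p,'w3');blocks(p)
plan([446.7,338.7,4],75.8)"
```

```text
clock: 12.62
eef_pos: [446.1, 336.5, 121.8]
tool_rot: [-3.141, 0.002, 1.308]
force: [-0.3, -0.5, 0.2]
width: 85.6
blk 5190 c [446.5 338.9] sz [71.5 35.1] ang 75.8 z 24.6 pix [318. 230.]
blk 1446 c [566.6 201.2] sz [25.7 36.8] ang 24.1 z 24.4 pix [512. 354.]
blk 1931 c [445.3 201.4] sz [36.5 35.6] ang 71.8 z 24.6 pix [361. 388.]
clk 12.67 pos [446.1 336.2 121.8] F [ 0.3  0.5 -0.3] w 85.3 q7 -0.54
 turn units now->target [-0.01  0.03 -0.15]
 shift units before turn [0.097 0.    3.927]  after turn [ 8.600e-02 -1.000e-03  3.927e+00]
```

```bash
python3 -m crank '[[[0.05,0,0.5,0,0,-0.15],[0,0,0.9,0,0,0],[0,0,0.9,0,0,0],[0,0,0.6,0,0,0],[0,0,0.2,0,0,0],[0,0,0,0,0,0]]]'
python3 -c "
from h import *
plan([446.6,338.8,4],75.8)"
```

```text
clock: 13.17
eef_pos: [447.9, 335.0, 26.6]
tool_rot: [3.138, 0.003, 1.316]
force: [0.6, 0.6, 0.6]
width: 85.3
clk 13.17 pos [447.9 335.   26.6] F [0.6 0.6 0.6] w 85.3 q7 -0.46
 turn units now->target [ 0.03  0.03 -0.07]
 shift units before turn [ 0.116 -0.076  0.754]  after turn [ 0.114 -0.072  0.755]
```

```bash
python3 -m crank '[[[0.13,-0.04,0.35,0,0,-0.07],[0,0,0.3,0,0,0],[0,0,0.1,0,0,0],[0,0,0,0,0,0]]]'
python3 -c "
from h import *
plan([446.6,338.8,4],75.8)"
```

```text
clock: 13.5
eef_pos: [449.2, 339.5, 4.3]
tool_rot: [3.136, 0.001, 1.323]
force: [0.3, 0.8, -0.6]
width: 85.6
clk 13.50 pos [449.2 339.5   4.3] F [ 0.3  0.8 -0.6] w 85.6 q7 -0.44
 turn units now->target [ 0.06  0.01 -0.  ]
 shift units before turn [-0.045 -0.077  0.01 ]  after turn [-0.045 -0.077  0.011]
```

```bash
python3 -m crank '[[[-0.03,0,0,0,0,0],[0,0,0,0,0,0],[0,0,0,0,0,0],[0,0,0,0,0,0],[0,0,0,0,0,0],[0,0,-0.5,0,0,0],[0,0,-0.9,0,0,0],[0,0,-1,0,0,0],[0,0,-1,0,0,0],[0,0,-0.6,0,0,1],[0,0,0,0,0,1],[0,0,0,0,0,1]]]' 1
python3 -m crank '[[[0,0,0,0,0,1],[0,0,0,0,0,1],[0,0,0,0,0,1],[0,0,0,0,0,1],[0,0,0,0,0,1],[0,0,0,0,0,1],[0,0,0,0,0,1],[0,0,0,0,0,1],[0,0,0,0,0,1],[0,0,0,0,0,1],[0,0,0,0,0,0]]]'
python3 -c "
from h import *
plan([478,-83,122],-3.2)"
```

```text
clock: 14.5
eef_pos: [448.9, 338.9, 132.9]
tool_rot: [3.137, -0.004, 0.996]
force: [-0.1, 0.2, -0.8]
width: 35.0
clock: 15.42
eef_pos: [447.8, 340.9, 136.6]
tool_rot: [-3.133, -0.008, -0.107]
force: [0.2, 0.0, -1.0]
width: 34.3
clk 15.42 pos [447.8 340.9 136.6] F [ 0.2  0.  -1. ] w 34.3 q7 -1.62
 turn units now->target [-0.08 -0.08 -0.49]
 shift units before turn [ 2.501 13.947  0.386]  after turn [ 1.794 14.052  0.488]
```

```bash
python3 -m crank '[[[0,0,0,-0.08,-0.08,-0.49],[0.12,1,0.02,0,0,0],[0.12,1,0.02,0,0,0],[0.12,1,0.02,0,0,0],[0.12,1,0.02,0,0,0],[0.12,1,0.02,0,0,0],[0.12,1,0.02,0,0,0],[0.12,1,0.02,0,0,0],[0.12,1,0.02,0,0,0],[0.12,1,0.02,0,0,0],[0.12,1,0.02,0,0,0],[0.12,1,0.02,0,0,0]]]'
python3 -c "
from h import *
plan([476,-83,122],-3.2)"
```

```text
clock: 16.42
eef_pos: [479.2, 8.0, 129.1]
tool_rot: [-3.135, -0.003, 0.01]
force: [-0.2, -0.3, -0.5]
width: 34.8
clk 16.42 pos [479.2   8.  129.1] F [-0.2 -0.3 -0.5] w 34.8 q7 -0.86
 turn units now->target [-0.07 -0.02  0.62]
 shift units before turn [-0.137  3.035  0.215]  after turn [0.062 3.036 0.236]
```

```bash
python3 -m crank '[[[0,0,0,-0.05,0,0.6],[0.02,0.9,0.0,0,0,0],[0.02,0.9,0.05,0,0,0],[0,0.8,0.1,0,0,0],[0,0.1,0,0,0,0],[0,0,0,0,0,0]]]'
python3 - <<'E'
from h import *
plan([476,-83,22.7],-3.2)
p=ctrl.get_image("wrist");save(p,"w4");w=pts(p);hsv=cv2.cvtColor(p["color"],cv2.COLOR_RGB2HSV)
z=w[...,2];g=ab(w);org=(hsv[...,0]<16)&(hsv[...,1]>110)
print("tcp",ab(np.array(ctrl.read_state()["eef_pos"])))
def st(n,m):
    q=g[m];print(n,m.sum(),"z",np.round(np.median(z[m]),1),"U",np.round(np.percentile(q[:,0],[.5,50,99.5]),1),"V",np.round(np.percentile(q[:,1],[.5,50,99.5]),1))
m=org&(z>38)&(z<47);st("stand",m&(g[...,0]>-15));st("A",m&(g[...,0]<-25))
st("held",org&(z>100)&(z<160))
# stand edge lines: per-U-slice V extents
for u in(0,20,40,60):
    k=m&(abs(g[...,0]-u)<4);print(u,np.round(np.percentile(g[k][:,1],[.3,99.7]),1) if k.sum() else 0)
E
```

```text
clock: 16.92
eef_pos: [477.8, -86.1, 126.9]
tool_rot: [3.139, -0.01, -0.049]
force: [0.4, 0.0, -0.0]
width: 34.8
clk 16.92 pos [477.8 -86.1 126.9] F [ 0.4  0.  -0. ] w 34.8 q7 -0.73
 turn units now->target [ 0.02 -0.1   0.06]
 shift units before turn [-0.1   -0.108  3.471]  after turn [-0.065 -0.1    3.472]
tcp [ -59.29633125 -481.87623454]
stand 27256 z 42.4 U [-6.5 29.1 64.8] V [-590.5 -529.9 -448.9]
A 7686 z 42.5 U [-71.6 -53.9 -36.3] V [-592.1 -559.5 -521.2]
held 15825 z 145.2 U [-74.6 -57.  -39.6] V [-515.  -487.6 -443.7]
0 [-590.7 -448.4]
20 [-590.6 -448.3]
40 [-591.  -448.3]
60 [-590.9 -448.6]
```

View pics/w4.png

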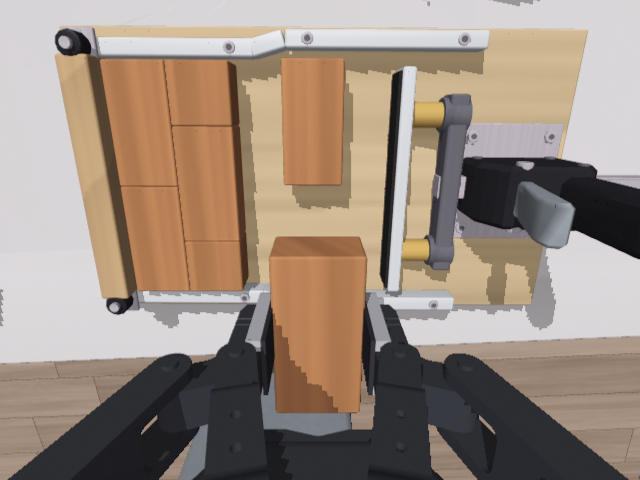

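```bash
python3 -m crank '[[[0.04,-0.08,0.4,0,-0.1,0.05],[0,0,0.8,0,0,0],[0,0,0.8,0,0,0],[0,0,0.6,0,0,0],[0,0,0.2,0,0,0],[0,0,0,0,0,0]]]'
python3 -c "
from h import *
plan([479.1,-83.2,22.7],-3.2)"
```

```text
clock: 17.47
eef_pos: [482.0, -74.4, 37.3]
tool_rot: [-3.139, 0.0, -0.039]
force: [-0.3, 0.4, 0.3]
width: 34.6
clk 17.47 pos [482.  -74.4  37.3] F [-0.3  0.4  0.3] w 34.6 q7 -0.59
 turn units now->target [-0.03  0.    0.16]
 shift units before turn [-0.085  0.297  0.485]  after turn [-0.08   0.297  0.486]
```

```bash
python3 -m crank '[[[-0.08,0.29,0.05,0,0,0.15],[0,0,0.2,0,0,0],[0,0,0.15,0,0,0],[0,0,0,0,0,0]]]'
python3 -c "
from h import *
plan([479.1,-83.2,22.7],-3.2)"
```

```text
clock: 17.8
eef_pos: [480.2, -82.3, 25.2]
tool_rot: [-3.139, -0.001, -0.052]
force: [0.8, 0.0, -0.0]
width: 34.5
clk 17.80 pos [480.2 -82.3  25.2] F [ 0.8  0.  -0. ] w 34.5 q7 -0.56
 turn units now->target [-0.03 -0.01  0.03]
 shift units before turn [-0.034  0.034  0.083]  after turn [-0.034  0.034  0.083]
```

```bash
python3 -m crank '[[[0,0.03,0.06,0,0,0.03],[0.04,0,0,0,0,0],[0.06,0,0,0,0,0],[0,0,0,0,0,0]]]'
python3 -c "
from h import *
p=ctrl.get_image('wrist');save(p,'w5')
w=pts(p);hsv=cv2.cvtColor(p['color'],cv2.COLOR_RGB2HSV);z=w[...,2];g=ab(w);org=(hsv[...,0]<16)&(hsv[...,1]>110)
plan([482.5,-83.2,22.7],-3.2)
for u in (-60,-54,-48):
  k=org&(z>36)&(z<49)&(abs(g[...,0]-u)<2);q=np.sort(g[k][:,1]);d=np.diff(q);i=d.argmax();print(u,q[0],q[-1],q[i],q[i+1],d[i])
"
```

```text
clock: 18.13
eef_pos: [484.5, -83.1, 25.5]
tool_rot: [-3.137, -0.005, -0.056]
force: [0.7, 0.7, -0.1]
width: 34.6
clk 18.18 pos [484.4 -83.1  25.5] F [-1.4  0.1  0.4] w 35.0 q7 -0.57
 turn units now->target [-0.04 -0.04 -0.  ]
 shift units before turn [-0.063  0.007  0.092]  after turn [-0.062  0.006  0.092]
-60 -593.1245012826112 -449.49436320987985 -474.34390621276856 -473.97561326456895 0.3682929481996098
-54 -593.1294238229101 -448.9750398906944 -457.91056239136395 -457.4574812798397 0.45308111152422725
-48 -593.168972479319 -449.31144322831983 -467.75793987881275 -467.41631889843757 0.3416209803751826
```

View pics/w5.png

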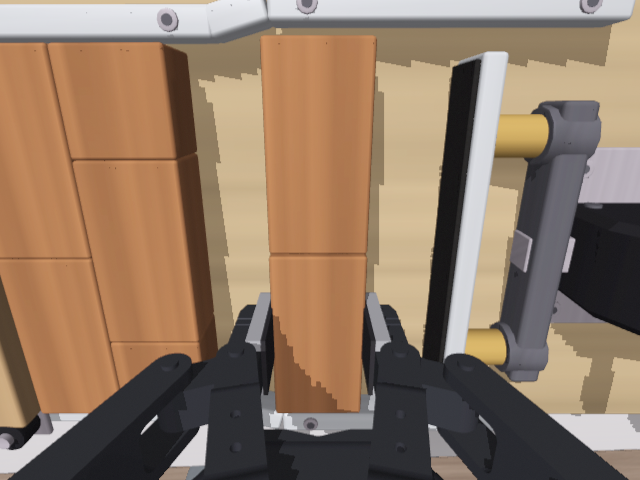

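```bash
python3 -m crank '[[[0,0,0.1,0,0,0],[0,0,0,0,0,0]]]'
python3 -m crank '[[[0,0,0,0,0,0],[0,0,0,0,0,0],[0,0,0,0,0,0],[0,0,-0.3,0,0,0],[0,0,-0.8,0,0,0],[0,0,-1,0,0,0],[0,0,-1,0,0,0],[0,0,-1,0,0,0],[0,0,-0.6,0,0,0],[0,0,0,0,0,0]]]' -0.176
python3 - <<'E'
from h import *
p=ctrl.get_image("wrist");save(p,"w6");w=pts(p);z=w[...,2];g=ab(w);hsv=cv2.cvtColor(p["color"],cv2.COLOR_RGB2HSV)
c=ab(np.array([504.,-220.]));print(c)
m=(abs(g[...,0]-c[0])<60)&(abs(g[...,1]-c[1])<40)
for lo in range(75,145,5):
    k=m&(z>lo)&(z<=lo+5)
    if k.sum()>20: print(lo,k.sum(),"U",np.round(np.percentile(g[k][:,0],[1,25,50,75,99]),1),"V",np.round(np.percentile(g[k][:,1],[1,50,99]),1))
plan([510,-210,150],-3.2)
E
```

```text
clock: 18.35
eef_pos: [484.8, -83.3, 24.3]
tool_rot: [-3.136, -0.007, -0.056]
force: [-0.4, 0.4, -0.4]
width: 34.9
clock: 19.18
eef_pos: [481.4, -85.1, 172.0]
tool_rot: [-3.137, 0.0, -0.06]
force: [0.3, -0.6, -0.2]
width: 50.1
[-191.5229296  -515.49487625]
75 230 U [-203.6 -190.  -189.  -188.3 -164.4] V [-531.5 -522.5 -506.2]
80 256 U [-203.5 -190.4 -189.1 -188.5 -162.7] V [-531.5 -523.4 -506.2]
85 255 U [-203.  -190.4 -189.1 -188.5 -160.9] V [-531.6 -522.5 -506.6]
90 277 U [-202.9 -189.8 -189.  -188.5 -159.4] V [-531.5 -522.3 -506.3]
95 306 U [-204.1 -190.5 -189.  -188.5 -157.5] V [-531.6 -523.2 -506.4]
100 315 U [-203.1 -190.2 -189.  -188.4 -155.9] V [-531.6 -523.7 -506.6]
105 407 U [-202.8 -189.6 -188.8 -158.2 -154.6] V [-531.6 -522.3 -506.9]
110 487 U [-203.5 -189.4 -188.7 -155.2 -154.3] V [-531.6 -521.6 -506.8]
115 644 U [-202.4 -189.2 -164.2 -156.2 -154.7] V [-531.6 -520.5 -506.7]
120 805 U [-202.3 -189.1 -162.8 -159.7 -155.9] V [-531.6 -520.1 -506.5]
125 546 U [-203.2 -191.4 -190.4 -189.7 -188.2] V [-531.6 -520.7 -506.1]
130 1181 U [-207.8 -198.4 -195.  -192.7 -190.3] V [-531.5 -520.  -506. ]
135 542 U [-204.4 -201.  -199.5 -198.  -194.7] V [-529.  -519.4 -508.5]
clk 19.23 pos [481.  -84.7 170.8] F [ 0.9  0.4 -0.3] w 50.4 q7 -0.82
 turn units now->target [-0.05  0.01 -0.04]
 shift units before turn [1.215 4.114 0.672]  after turn [1.198 4.116 0.693]
```

View pics/w6.png

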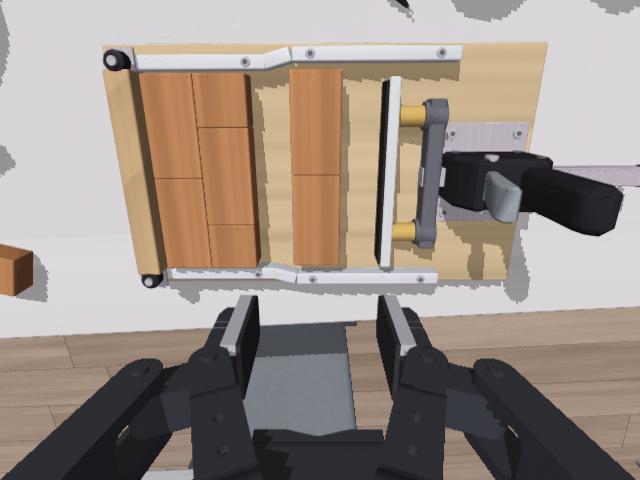

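```bash
python3 -m crank '[[[0.2,0.9,0,0,0,0],[0.2,0.9,0,0,0,0],[0.2,0.9,0,0,0,0],[0.2,0.9,0,0,0,0],[0.2,0.7,0,0,0,0],[0,0.1,0,0,0,0],[0,0,0,0,0,0],[0,0,0,0,0,0]]]' -1
python3 -c "
from h import *
plan([507.5,-220.2,87],-3.2)"
```

```text
clock: 19.9
eef_pos: [499.6, -217.3, 161.8]
tool_rot: [-3.129, 0.015, -0.054]
force: [-0.0, -0.1, -0.8]
width: 85.5
clk 19.90 pos [ 499.6 -217.3  161.8] F [-0.  -0.1 -0.8] w 85.5 q7 -0.63
 turn units now->target [-0.12  0.15  0.02]
 shift units before turn [0.306 0.114 2.488]  after turn [0.268 0.083 2.493]
```

```bash
python3 -m crank '[[[0.25,0.07,0,-0.12,0.15,0],[0,0,0.4,0,0,0],[0,0,0.6,0,0,0],[0,0,0.6,0,0,0],[0,0,0.4,0,0,0],[0,0,0.1,0,0,0],[0,0,0,0,0,0]]]' -1
python3 -c "
from h import *
plan([507.5,-220.2,87],-3.2)"
```

```text
clock: 20.48
eef_pos: [507.5, -209.0, 91.4]
tool_rot: [-3.137, 0.002, -0.043]
force: [0.8, -0.0, 1.1]
width: 85.4
clk 20.48 pos [ 507.5 -209.    91.4] F [ 0.8 -0.   1.1] w 85.4 q7 -0.55
 turn units now->target [-0.05  0.02  0.12]
 shift units before turn [0.016 0.373 0.144]  after turn [0.02  0.372 0.146]
```

Now centre it and try one squeeze.

```bash
python3 -m crank '[[[0.02,0.37,0.1,-0.05,0,0.12],[0,0,0,0,0,0],[0,0,0.03,0,0,0],[0,0,0,0,0,0]]]' -1
python3 -c "
from h import *
plan([507.5,-220.2,87],-3.2)"
python3 -m crank '[[[0,0,0,0,0,0],[0,0,0,0,0,0],[0,0,0,0,0,0],[0,0,0,0,0,0],[0,0,0,0,0,0],[0,0,0,0,0,0]]]' 0.18
python3 - <<'E'
from h import *
plan([507.5,-220.2,87],-3.2)
p=ctrl.get_image("scene");save(p,"s7")
cv2.imwrite("pics/s7c.png",cv2.resize(p["color"][170:310,280:480,::-1],None,fx=3.5,fy=3.5,interpolation=2))
E
```

```text
clock: 20.82
eef_pos: [508.4, -220.3, 87.7]
tool_rot: [3.14, 0.001, -0.055]
force: [-0.9, -0.3, -0.3]
width: 85.3
clk 20.82 pos [ 508.4 -220.3   87.7] F [-0.9 -0.3 -0.3] w 85.3 q7 -0.55
 turn units now->target [0.01 0.01 0.01]
 shift units before turn [-0.03  -0.001  0.025]  after turn [-0.03  -0.001  0.025]
clock: 21.32
eef_pos: [509.1, -221.3, 91.1]
tool_rot: [3.14, -0.004, -0.056]
force: [1.5, 0.0, -6.6]
width: 35.3
clk 21.32 pos [ 509.1 -221.3   91.1] F [ 1.5  0.  -6.6] w 35.3 q7 -0.55
 turn units now->target [ 0.01 -0.03 -0.  ]
 shift units before turn [-0.055 -0.035  0.135]  after turn [-0.054 -0.035  0.136]
```

View pics/s7c.png

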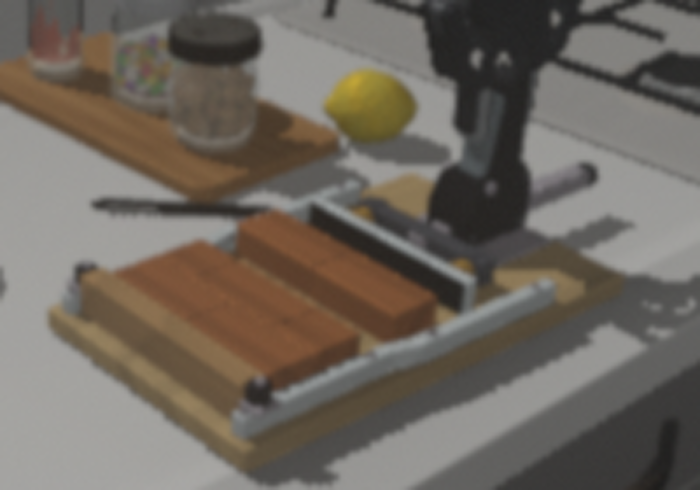

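```bash
cat >> h.py <<'E'
def plate(name="wrist",sv=None):
    p=ctrl.get_image(name);w=pts(p);z=w[...,2];g=ab(w);hsv=cv2.cvtColor(p["color"],cv2.COLOR_RGB2HSV)
    if sv: save(p,sv)
    a=(abs(g[...,1]+519)<75)&(g[...,0]>-180)&(g[...,0]<0)
    wh=a&(z>38)&(z<48)&(hsv[...,1]<50)&(hsv[...,2]>120)
    br=a&(z>24)&(z<48)&(hsv[...,0]>17)&(hsv[...,0]<30)&(hsv[...,1]>150)
    orr=a&(z>37)&(z<48)&(hsv[...,0]<16)&(hsv[...,1]>110)
    for n,m in(("white",wh),("brass",br),("orange",orr)):
        if m.sum()>5: print(" ",name,n,m.sum(),"U",np.round(np.percentile(g[m][:,0],[2,50,98]),1),"V",np.round(np.percentile(g[m][:,1],[2,98])))
E
python3 -c "
from h import *
plate(sv='w8');plate('scene')"
python3 -m crank '[[[0,0,0.1,0,0,0],[0,0,0,0,0,0],[0,0,0,0,0,0],[0,0,0,0,0,0],[0,0,0,0,0,0]]]' -1
python3 -c "
from h import *
plan([507.5,-220.2,88],-3.2)"
python3 -m crank '[[[0,0,0,0,0,0],[0,0,0,0,0,0],[0,0,0,0,0,0],[0,0,0,0,0,0],[0,0,0,0,0,0]]]' 0.18
python3 -c "
from h import *
plan([507.5,-220.2,88],-3.2)
plate();plate('scene')"
```

```text
wrist white 3635 U [-136.3 -101.2  -96.5] V [-587. -467.]
  wrist orange 17910 U [-72.3 -54.6  -4.6] V [-592. -454.]
  scene white 131 U [-105.6 -100.2   -7.6] V [-586. -448.]
  scene orange 711 U [-72.5 -49.   -1.2] V [-583. -447.]
clock: 21.88
eef_pos: [509.5, -219.4, 87.9]
tool_rot: [-3.141, -0.003, -0.054]
force: [-0.1, -1.0, -0.6]
width: 85.1
clk 21.88 pos [ 509.5 -219.4   87.9] F [-0.1 -1.  -0.6] w 85.1 q7 -0.54
 turn units now->target [-0.01 -0.03  0.02]
 shift units before turn [-0.066  0.03  -0.003]  after turn [-0.066  0.031 -0.003]
clock: 22.3
eef_pos: [509.8, -221.3, 90.1]
tool_rot: [3.14, -0.006, -0.055]
force: [2.9, -0.7, -8.2]
width: 35.4
clk 22.30 pos [ 509.8 -221.3   90.1] F [ 2.9 -0.7 -8.2] w 35.4 q7 -0.54
 turn units now->target [ 0.01 -0.05  0.01]
 shift units before turn [-0.077 -0.033  0.07 ]  after turn [-0.077 -0.033  0.07 ]
  wrist white 3718 U [-129.9  -94.3  -89.4] V [-587. -466.]
  wrist brass 8 U [-132.4 -132.3 -132.1] V [-566. -472.]
  wrist orange 17932 U [-72.2 -54.6  -4.7] V [-592. -453.]
  scene white 131 U [-97.8 -93.7  -7.3] V [-585. -449.]
  scene orange 715 U [-72.4 -49.5  -1.1] V [-582. -447.]
```

View pics/w8.png

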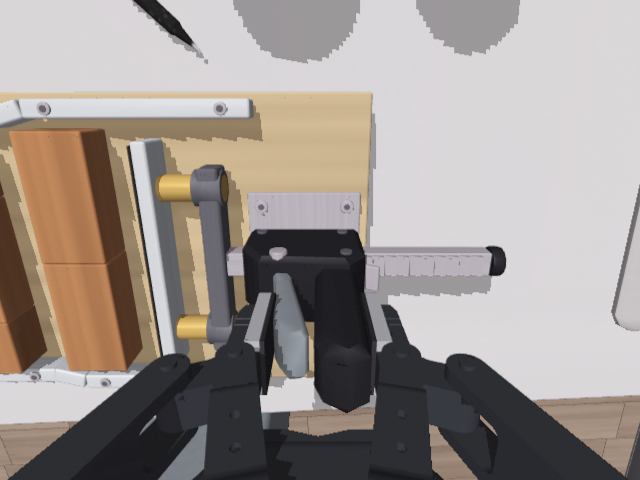

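```bash
O='' 
python3 -m crank '[[[-0.05,0,0.07,0,0,0],[0,0,0,0,0,0],[0,0,0,0,0,0],[0,0,0,0,0,0],[0,0,0,0,0,0]]]' -1 | sed -n 2p
python3 -m crank '[[[0,0,0,0,0,0],[0,0,0,0,0,0],[0,0,0,0,0,0],[0,0,0,0,0,0],[0,0,0,0,0,0]]]' 0.18 | sed -n 2,4p
python3 -m crank '[[[0,0,0.07,0,0,0],[0,0,0,0,0,0],[0,0,0,0,0,0],[0,0,0,0,0,0],[0,0,0,0,0,0]]]' -1 | sed -n 2p
python3 -m crank '[[[0,0,0,0,0,0],[0,0,0,0,0,0],[0,0,0,0,0,0],[0,0,0,0,0,0],[0,0,0,0,0,0]]]' 0.18| sed -n 2,4p
python3 -m crank '[[[0,0,0.07,0,0,0],[0,0,0,0,0,0],[0,0,0,0,0,0],[0,0,0,0,0,0],[0,0,0,0,0,0]]]' -1| sed -n 2p
python3 -m crank '[[[0,0,0,0,0,0],[0,0,0,0,0,0],[0,0,0,0,0,0],[0,0,0,0,0,0],[0,0,0,0,0,0]]]' 0.18| sed -n 2,4p
python3 -c "
from h import *
plan([507.5,-220.2,88],-3.2)
plate();plate('scene')"
```

```text
eef_pos: [508.4, -217.8, 86.9]
eef_pos: [508.4, -221.2, 88.7]
tool_rot: [3.14, -0.006, -0.054]
force: [1.6, 2.1, -7.5]
eef_pos: [508.3, -219.7, 85.9]
eef_pos: [508.5, -221.2, 87.7]
tool_rot: [3.14, -0.007, -0.053]
force: [1.5, -0.6, -9.0]
eef_pos: [508.5, -219.8, 85.0]
eef_pos: [508.7, -221.2, 86.8]
tool_rot: [3.141, -0.008, -0.053]
force: [1.2, -0.6, -8.5]
clk 24.90 pos [ 508.7 -221.2   86.8] F [ 1.2 -0.6 -8.5] w 35.6 q7 -0.53
 turn units now->target [ 0.01 -0.08  0.03]
 shift units before turn [-0.041 -0.031 -0.041]  after turn [-0.041 -0.031 -0.041]
  wrist white 4410 U [-142.8  -73.8  -68.6] V [-587. -454.]
  wrist brass 7 U [-111.3 -111.1 -110.5] V [-565. -475.]
  wrist orange 16768 U [-65.6 -47.9  -5.6] V [-592. -453.]
  scene white 141 U [-89.2 -72.6  -8.8] V [-585. -449.]
  scene orange 678 U [-63.8 -42.6  -0.7] V [-582. -447.]
```

```bash
python3 -m crank '[[[0,0,0.03,0,0,0],[0,0,0,0,0,0],[0,0,0,0,0,0],[0,0,0,0,0,0],[0,0,0,0,0,0]]]' -1 | sed -n 2p
python3 -m crank '[[[0,0,0,0,0,0],[0,0,0,0,0,0],[0,0,0,0,0,0],[0,0,0,0,0,0],[0,0,0,0,0,0]]]' 0.18 | sed -n 2,4p
python3 -m crank '[[[0,0,0.03,0,0,0],[0,0,0,0,0,0],[0,0,0,0,0,0],[0,0,0,0,0,0],[0,0,0,0,0,0]]]' -1 | sed -n 2p
python3 -m crank '[[[0,0,0,0,0,0],[0,0,0,0,0,0],[0,0,0,0,0,0],[0,0,0,0,0,0],[0,0,0,0,0,0]]]' 0.18| sed -n 2,4p
python3 -c "
from h import *
plan([507.5,-220.2,88],-3.2)
plate();plate('scene')"
python3 -m crank '[[[0,0,0.03,0,0,0],[0,0,0,0,0,0],[0,0,0,0,0,0],[0,0,0,0,0,0],[0,0,0,0,0,0]]]' -1| sed -n 2p
python3 -m crank '[[[0,0,0,0,0,0],[0,0,0,0,0,0],[0,0,0,0,0,0],[0,0,0,0,0,0],[0,0,0,0,0,0]]]' 0.18| sed -n 2,4p
python3 -c "
from h import *
plan([507.5,-220.2,88],-3.2)
plate();plate('scene')"
```

```text
eef_pos: [508.9, -217.8, 84.7]
eef_pos: [509.0, -221.2, 86.6]
tool_rot: [3.14, -0.009, -0.052]
force: [1.7, 1.3, -8.7]
eef_pos: [508.9, -219.6, 85.1]
eef_pos: [509.1, -221.2, 86.9]
tool_rot: [3.141, -0.01, -0.051]
force: [2.0, 0.2, -9.4]
clk 26.67 pos [ 509.1 -221.2   86.9] F [ 2.   0.2 -9.4] w 35.6 q7 -0.53
 turn units now->target [ 0.01 -0.09  0.04]
 shift units before turn [-0.054 -0.031 -0.036]  after turn [-0.054 -0.03  -0.035]
  wrist white 4675 U [-142.8  -60.1  -54.6] V [-587. -454.]
  wrist brass 10 U [-97.5 -97.1 -96.8] V [-566. -475.]
  wrist orange 14480 U [-51.7 -36.5  -5.3] V [-591. -453.]
  scene white 143 U [-121.9  -58.3  -20.2] V [-586. -450.]
  scene orange 688 U [-49.8 -28.3  -1.2] V [-581. -448.]
eef_pos: [509.2, -217.9, 85.0]
eef_pos: [509.3, -221.2, 86.9]
tool_rot: [3.14, -0.01, -0.05]
force: [2.1, 0.7, -8.9]
clk 27.60 pos [ 509.3 -221.2   86.9] F [ 2.1  0.7 -8.9] w 35.3 q7 -0.53
 turn units now->target [ 0.01 -0.1   0.06]
 shift units before turn [-0.063 -0.032 -0.038]  after turn [-0.063 -0.031 -0.037]
  wrist white 4794 U [-142.4  -53.3  -47.6] V [-587. -455.]
  wrist brass 20 U [-90.7 -90.3 -89.8] V [-567. -475.]
  wrist orange 12212 U [-44.9 -31.8  -5. ] V [-590. -452.]
  scene white 143 U [-115.6  -51.4  -44.3] V [-585. -450.]
  scene orange 678 U [-42.9 -22.1  -1. ] V [-581. -446.]
```

```bash
python3 -m crank '[[[-0.05,0,0.03,0,-0.05,0],[0,0,0,0,0,0],[0,0,0,0,0,0],[0,0,0,0,0,0],[0,0,0,0,0,0]]]' -1 | sed -n 2p
python3 -m crank '[[[0,0,0,0,0,0],[0,0,0,0,0,0],[0,0,0,0,0,0],[0,0,0,0,0,0],[0,0,0,0,0,0]]]' 0.18 | sed -n 2,4p
python3 -c "
from h import *
plan([507.5,-220.2,88],-3.2)
plate(sv='w9')"
```

```text
eef_pos: [507.9, -217.7, 85.0]
eef_pos: [507.9, -221.2, 86.8]
tool_rot: [3.14, -0.005, -0.049]
force: [2.0, 1.4, -8.7]
clk 28.53 pos [ 507.9 -221.2   86.8] F [ 2.   1.4 -8.7] w 35.6 q7 -0.53
 turn units now->target [ 0.02 -0.05  0.07]
 shift units before turn [-0.013 -0.031 -0.039]  after turn [-0.014 -0.031 -0.039]
  wrist white 4931 U [-142.4  -46.5  -40.6] V [-586. -455.]
  wrist brass 29 U [-84.  -83.4 -82.9] V [-566. -469.]
  wrist orange 8824 U [-38.2 -27.7  -4.6] V [-588. -452.]
```

View pics/w9.png

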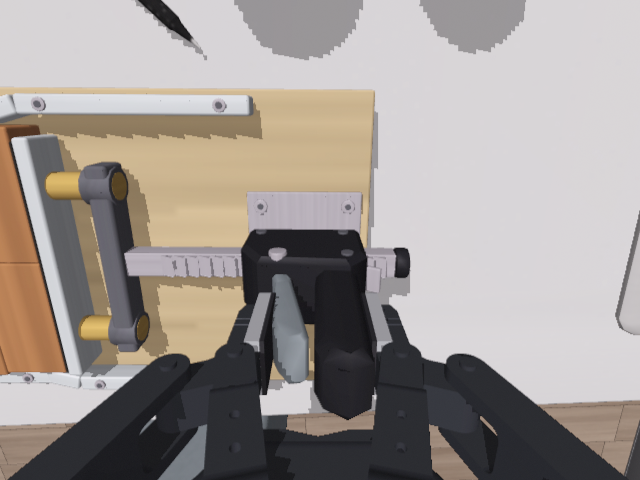

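```bash
python3 -m crank '[[[0,0,0.03,0,-0.03,0],[0,0,0,0,0,0],[0,0,0,0,0,0],[0,0,0,0,0,0],[0,0,0,0,0,0]]]' -1 | sed -n 2p
python3 -m crank '[[[0,0,0,0,0,0],[0,0,0,0,0,0],[0,0,0,0,0,0],[0,0,0,0,0,0],[0,0,0,0,0,0]]]' 0.18 | sed -n 2,4p
python3 -c "
from h import *
plan([507.5,-220.2,88],-3.2)
plate(sv='w10');plate('scene',sv='s10')"
```

```text
eef_pos: [507.9, -218.6, 85.0]
eef_pos: [508.0, -221.2, 86.8]
tool_rot: [3.14, -0.002, -0.047]
force: [3.4, 0.7, -9.2]
clk 29.42 pos [ 508.  -221.2   86.8] F [ 3.4  0.7 -9.2] w 35.5 q7 -0.54
 turn units now->target [ 0.02 -0.02  0.08]
 shift units before turn [-0.017 -0.031 -0.038]  after turn [-0.017 -0.031 -0.038]
  wrist white 4941 U [-142.4  -46.2  -40.4] V [-586. -455.]
  wrist brass 32 U [-83.7 -83.  -82.5] V [-569. -469.]
  wrist orange 8667 U [-37.9 -27.5  -4.5] V [-588. -452.]
  scene white 144 U [-119.1  -44.2  -37.1] V [-585. -450.]
  scene orange 576 U [-35.9 -17.9  -0.9] V [-582. -447.]
```

```bash
python3 -m crank '[[[0,0,0.03,0,0,0],[0,-0.05,0,0,0,0],[0,0,0,0,0,0],[0,0,0,0,0,0],[0,0,0,0,0,0],[0,0,0,0,0,0],[0,0,0,0,0,0]]]' -1 | sed -n 2,6p
python3 -c "
from h import *
plate(sv='w11')
a=cv2.imread('pics/w11.png')[100:420,0:460];cv2.imwrite('pics/w11c.png',a)"
```

```text
eef_pos: [508.3, -216.0, 85.0]
tool_rot: [-3.139, -0.0, -0.044]
force: [-0.6, -0.6, 0.7]
width: 85.6
  wrist white 5026 U [-143.6  -46.2  -40.4] V [-587. -455.]
  wrist brass 22 U [-83.5 -82.9 -82.6] V [-567. -468.]
  wrist orange 10585 U [-37.8 -26.3  -2.4] V [-590. -453.]
```

View pics/w11c.png

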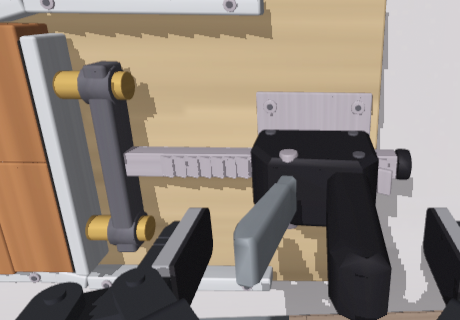

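```bash
cat >> h.py <<'E'
def bar(name="wrist"):
    p=ctrl.get_image(name);w=pts(p);z=w[...,2];g=ab(w);hsv=cv2.cvtColor(p["color"],cv2.COLOR_RGB2HSV)
    for n,v0 in (("far",-545),("near",-490)):
        s=(abs(g[...,1]-v0)<12)
        wh=s&(z>38)&(z<48)&(hsv[...,1]<50)&(hsv[...,2]>120)&(g[...,0]>-75)
        b=s&(z>34)&(z<52)&(hsv[...,1]<80)&(hsv[...,2]<120)&(g[...,0]<-55)&(g[...,0]>-110)
        print(n,b.sum(),"plate",np.round(np.percentile(g[wh][:,0],[5,50,95]),1),"bar",np.round(np.percentile(g[b][:,0],[5,50,95]),1),"z",np.median(z[b]).round(1))
E
python3 - <<'E'
from h import *
bar()
# reference from the first top picture (free plungers), same slicing
d=np.load("/tmp/top0.npz");w=d["w"]+[2.7,.8,0];hsv=cv2.cvtColor(d["color"],cv2.COLOR_RGB2HSV);g=ab(w);z=w[...,2]
s=(abs(g[...,1]+519)<50)&(g[...,0]<-90)&(g[...,0]>-165)&(z>36)&(z<50)&(hsv[...,1]<80)
for n,m in(("plate",s&(hsv[...,2]>150)),("bar",s&(hsv[...,2]<120)&(g[...,0]<-120))):
    print("ref",n,m.sum(),np.round(np.percentile(g[m][:,0],[5,50,95]),1))
for f in("w8","w9","w10","w11"):
    a=cv2.imread(f"pics/{f}.png");h=cv2.cvtColor(a,cv2.COLOR_BGR2HSV)
    r=h[182:190];m=(r[...,0]>17)&(r[...,0]<32)&(r[...,1]>170)&(np.arange(640)[None]<240);c=np.where(m.sum(0)>4)[0]
    print(f,"brass runs",[(int(k[0]),int(k[-1])) for k in np.split(c,np.where(np.diff(c)>2)[0]+1)])
E
```

```text
far 1208 plate [-48.  -44.8 -40.9] bar [-77.5 -73.2 -66.5] z 40.1
near 894 plate [-66.7 -45.3 -41. ] bar [-77.7 -73.3 -66.6] z 40.1
ref plate 149 [-115.  -109.6 -105.4]
ref bar 207 [-150.4 -141.4 -136.1]Traceback (most recent call last):
  File "<stdin>", line 11, in <module>
IndexError: index 0 is out of bounds for axis 0 with size 0
```

```bash
python3 -m crank '[[[0,0.13,0.02,0,0,0.1],[0,0,0,0,0,0],[0,0,0,0,0,0]]]' -1 | sed -n 2,6p
python3 -m crank '[[[0,0,0,0,0,0],[0,0,0,0,0,0],[0,0,0,0,0,0],[0,0,0,0,0,0],[0,0,0,0,0,0]]]' -0.3 | sed -n 2,5p
python3 -c "
from h import *
plan([507.5,-220.2,86],-3.2)
bar()
p=ctrl.get_image('wrist');save(p,'w12');cv2.imwrite('pics/w12c.png',p['color'][100:420,0:460,::-1])"
```

```text
eef_pos: [508.1, -220.5, 84.4]
tool_rot: [-3.139, -0.0, -0.055]
force: [0.1, -0.6, -1.1]
width: 85.5
eef_pos: [508.5, -212.9, 84.2]
tool_rot: [-3.125, 0.002, -0.052]
force: [-1.0, -0.7, -0.3]
width: 55.7
clk 30.87 pos [ 508.5 -212.9   84.2] F [-1.  -0.7 -0.3] w 55.7 q7 -0.54
 turn units now->target [-0.15  0.02  0.03]
 shift units before turn [-0.022  0.245 -0.065]  after turn [-0.021  0.246 -0.061]
far 1196 plate [-48.1 -44.8 -40.8] bar [-77.3 -73.2 -66.6] z 40.1
near 863 plate [-70.1 -45.4 -40.8] bar [-77.5 -73.4 -66.5] z 40.1
```

View pics/w12c.png

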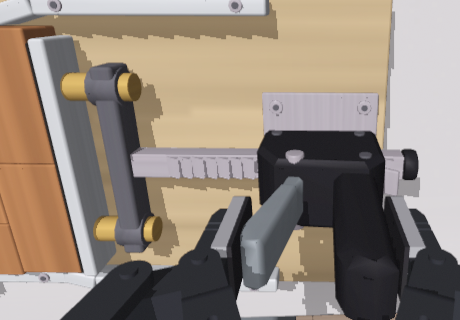

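```bash
python3 -m crank '[[[0,0,0,-0.1,0,0],[0,0,0,0,0,0],[0,0,0,0,0,0],[0,0,0,0,0,0],[0,0,0,0,0,0]]]' 0.02 | sed -n 2,5p
python3 -c "
from h import *
plan([507.5,-214,86],-3.2)
bar()
p=ctrl.get_image('wrist');save(p,'w13')"
```

```text
eef_pos: [508.3, -218.0, 86.0]
tool_rot: [3.139, -0.0, -0.056]
force: [-0.2, 1.3, 2.0]
width: 42.0
clk 31.38 pos [ 508.3 -218.    86. ] F [-0.2  1.3  2. ] w 42.0 q7 -0.55
 turn units now->target [ 0.02 -0.   -0.  ]
 shift units before turn [-0.033 -0.133 -0.   ]  after turn [-0.033 -0.133  0.   ]
far 1222 plate [-48.1 -44.8 -40.7] bar [-73.3 -69.1 -62.2] z 40.1
near 897 plate [-69.5 -45.6 -40.9] bar [-73.4 -69.3 -62.2] z 40.1
```

```bash
python3 -m crank '[[[0,0,0,0,0,0],[0,0,0,0,0,0],[0,0,0,0,0,0],[0,0,0,0,0,0],[0,0,0,0,0,0],[0,0,0,0,0,0]]]' 0.05 | sed -n 2,5p
python3 - <<'E'
from h import *
bar()
p=ctrl.get_image('wrist');w=pts(p);z=w[...,2];g=ab(w);hsv=cv2.cvtColor(p['color'],cv2.COLOR_RGB2HSV)
b=(hsv[...,0]>17)&(hsv[...,0]<30)&(hsv[...,1]>170)&(g[...,0]>-100)&(g[...,0]<-40)&(z>27)&(z<60)
for v0 in(-565,-470):
    k=b&(abs(g[...,1]-v0)<12)
    if k.sum()>10: print("brass",v0,k.sum(),np.histogram(g[k][:,0],bins=np.arange(-100,-38,4)))
p=ctrl.get_image('scene');w=pts(p);z=w[...,2];g=ab(w);hsv=cv2.cvtColor(p['color'],cv2.COLOR_RGB2HSV)
o=(hsv[...,0]<16)&(hsv[...,1]>110)&(z>37)&(z<47)&(g[...,0]>-60)&(g[...,0]<80)
for u in(-24,-12,0,12,24,40):
    k=o&(abs(g[...,0]-u)<4);print(u,k.sum(),np.round(np.percentile(g[k][:,1],[1,99]),1))
# any gap: depth below tops between plate and fence
h=(abs(g[...,1]+519)<55)&(g[...,0]>-35)&(g[...,0]<65);print("low pts",(h&(z<34)).sum(),"of",h.sum())
E
```

```text
eef_pos: [508.2, -218.6, 86.2]
tool_rot: [3.139, -0.001, -0.057]
force: [-0.7, 0.7, 1.8]
width: 41.1
far 1230 plate [-48.  -44.8 -40.9] bar [-72.7 -68.6 -61.7] z 40.1
near 907 plate [-69.1 -45.4 -40.9] bar [-72.8 -68.7 -61.5] z 40.1
-24 117 [-582.7 -446.4]
-12 125 [-584.8 -445.6]
0 131 [-581.6 -444.4]
12 138 [-580.1 -444. ]
24 144 [-580.9 -445.1]
40 144 [-581.6 -444.7]
low pts 0 of 1259
```

```bash
python3 -m crank '[[[0,0,0,0,0,0],[0,0,0,0,0,0],[0,0,0,0,0,0]]]' | sed -n 1,5p; python3 -c "
from h import *
bar();print(ctrl.finish_job())"
```

```text
clock: 32.38
eef_pos: [508.2, -218.6, 86.2]
tool_rot: [3.139, -0.001, -0.057]
force: [-0.2, 0.8, 1.7]
width: 41.1
far 1229 plate [-47.9 -44.8 -40.9] bar [-72.7 -68.4 -61.6] z 40.1
near 898 plate [-68.3 -45.5 -40.9] bar [-72.9 -68.7 -61.6] z 40.1
the job is handed in; nothing more can be done
None
```

I laid both long blocks flat, end to end and touching, across the front of the stand. I then pumped the trigger ten full strokes, which took the plate to the row and the row against stand and fence. I handed the job in at 32.4 s with an eleventh squeeze held about 60% of the way. I stopped partway on purpose, because a full eleventh stroke would have driven the plungers to about 14 mm.

**What the last checks showed:**
- **Plungers:** pressed in about 9 to 11 mm of 20. This is indirect: one plate-to-bar comparison gives about 10 mm, the pump count about 10.5 mm, and another version of that comparison only about 8.5 mm. An earlier gauge, based on the brass shanks, was wrong because the shanks move with the plate, so I dropped it.
- **Row seated:** the scene camera shows no gap between row and stand. The plate stopped moving while the bar behind it kept coming, so the row is home against the fence.
- **Joint:** about 1.5 to 2 mm off the stand's centre line. The far end of the row was partly hidden by the arm in that last check.
- **Hold:** finger width (41.1 mm) and pose did not change over the last readings.
- **Short blocks, tape and pen:** I never went near them. I did not measure them again at the end.

One thing did not go as planned: a first try at a partial squeeze, pushing on the trigger alone, just shifted the hand back by about 8 mm. I closed on the handle and trigger together instead, and that held.

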